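Put the gland tray away and draw out the fuse tray

ROBOT

A 6-joint arm with a two-finger parallel gripper is mounted at the origin on the work surface. World frame = base frame: x ahead of the robot, y to its left, z up, the work surface at z = 0. Lengths are in m, angles in degrees, forces in N, time in s.
With the tool pointing down it reaches from about 0.375 to 0.9 m from the base axis. Payload 3.1 kg.
Tool frame: the origin (TCP) lies on the centre line of the jaws, within the pads' length; the fingertips stand 14 mm ahead of it and the grasp point (between the pads) lies 5 mm behind it (bot.tips_ahead is the distance from the TCP to the fingertips, in m); z points along the fingers, y is the line along which they close (so a half turn about z gives the same grasp; the last joint's range is limited). The gripper opens to 87 mm and grips with 3 to 60 N. Pads are 19 mm wide; open, the fingers measure 117 mm over their backs; the gripper's body (75 mm by 190 mm) begins 51 mm behind the grasp point.
Start: joints at [-87.29, 30.224, 82.088, -0, 67.689, -10.227], TCP at [0.14, -0.609, 0.237] pointing down, gripper open.
Joint ranges: [-176.69, 176.69], [-43.24, 126.21], [12.49, 139.97], [-82, 262], [0, 151.66], [-163.58, 163.58]. Speed limits (degrees/s): [159.86, 159.86, 180, 180, 180, 180].

INTERFACE

Orientations are given as a 3x3 rotation matrix whose columns are the frame's x, y, z axes.
In Python, from rig import bot gives the robot as it stands.
- The arm moves only by the tool play_rows, never from a script. Its argument "moves" is a list that holds one entry, the list of rows, each a list of 6 numbers: the shift along the tool's x, y, z in mm, then the turn, a rotation vector about the tool's x, y, z in rad. A call has 1 to 5 rows; each row shifts and turns the commanded pose from where the row before left it, along the tool's axes as they then stand; what a row does not reach is not made up. A row lasts 1/10 s, in which the tool goes at most 50 mm and 8.59 degrees, less where a joint would pass 70% of its speed; a pose out of reach is approached as far as the arm can. A call with a gripper value outside its range is refused whole. "fingers" is the opening, from -1 (shut) to 1 (fully open), set as the call begins (left out, the last holds). The fingers move at their own pace and stop on an object; the grip force is fixed at half the most. Time passes only in rows, so rows that do not move let the fingers close. It gives the time, the measured TCP pose, the force, the opening and the grip force at its end, in the units of the state.
- bot.read_state(): the state, without advancing time (a new reading comes with each control period).
- bot.capture(name): name is "scene" or "top" or "wrist"; returns a dict with "image" (480x640x3 uint8, blue, green, red), "fx", "fy", "cx", "cy" (pixels), "R" (3x3) and "t" (3): a world point X has camera coordinates R X + t. Camera axes: x right, y down, z forward; pixel columns grow to the right and rows downward; lengths in m; the calibration is good to about 2 mm. A picture is of the moment at which its call begins. There is no depth.
- bot.hand_in(): hands the job in; it is judged then, once.
Trained networks look in a picture, given as the dict that the camera call returned (one of the last four; its "shot" number tells which), for a name from the list of things; names that differ only in an ending like _2 or _b are one class to them, and where a whole thing is asked for, a point or a joint stands for the part that bears it (a point fixed in the world has none). Each returns a list of dicts, best first, with "confidence" (0 to 1); they miss things now and then, are a little off and sometimes report something else, mostly with a low value. They report only what shows in the picture. A call takes as long as a camera call.
- bot.search_frame(picture, query): "centre" ([column, row] in pixels, amid what is visible of it).
- bot.silhouettes(picture, query): "pixels" (480x640 bool, what is visible of it) and "centre" ([column, row] in pixels, amid what is visible of it).
- bot.pinpoint(picture, query): "centre" ([column, row] in pixels: a listed point, or the origin of a listed thing).
The state is a dict: "time_s": time; "joint_positions": joint angles; "qvel": joint speeds; "tau": joint torques, N m; "position": TCP position; "tcp_rot": TCP orientation; "force": force on the tool from outside, world axes, zero at the start; "moment": the same for the moment, N m; "opening": opening from 0.0 (shut) to 1.0 (fully open); "grasp_force": force on a finger pad.
Only numpy, scipy, OpenCV 4.12 (cv2) and the standard library are available. Lean on these libraries where they do the work, as an engineer would, in place of code of your own. Each camera call takes 0.05 s, during which the arm holds its last target. There are 200 camera calls.

TASK

The tray of round cable glands has been left out: push it fully home with a fingertip first. Then hook a fingertip behind the lip of the tray of cartridge fuses and draw that tray out along its runners all the way to its stop, and let go. Do not pinch the lips, leave the tray of terminal blocks as it is, and do not pick up or disturb the screwdriver, breaker and spool beside the rack.

Things in the scene. Friction and masses are not known exactly. Their poses are not given: they have to be found in the camera images.
- rack: Grey base plate (224 x 366 x 4 mm) of a low open-topped tray rack, fixed to the table; origin at its centre on the table. x points to the rack's back, -x is the way all three trays slide out, y runs across the bays, which stand side by side 120 mm apart in any order. Side rails reach 35 mm, back walls 56 mm above the table. Nothing stands on the 120 mm of table before the rack.
- fuse_tray (a joint): How far the fuse tray is drawn out, m: 0 fully home, 0.12 at its stop; starts 0 to 25 mm out. About 2 N of sliding friction; stays where it is left. Bare aluminium tray, 98 mm wide, 200 mm long, open on top, side walls to 31 mm above the table; holds ten small lying white cartridge fuses with metal caps (to 29 mm).
- fuse_lip (a point): Middle of the top edge of the fuse tray's lip, half-way through its thickness; moves with the tray, axes as the rack's. The lip is the tray's upright front wall: 98 mm wide, 7 mm thick, from 10 to 48 mm above the table. Right behind it is an empty finger space 53 mm long, 92 mm wide, floor 14 mm above the table, ending at a cross wall 29 mm high. Tray home: the lip's front stands 8 mm ahead of the bay.
- gland_tray (a joint): How far the gland tray is drawn out, m: 0 fully home, 0.12 fully out; same kind of tray and same friction. It holds six upright round grey cable glands with black holes (to 35 mm above the table), and starts left well out, 60 to 100 mm.
- gland_lip (a point): Middle of the top edge of the gland tray's lip, half-way through its thickness; same lip, finger space and axes as the fuse tray.
- terminal_tray (a joint): How far the terminal tray is drawn out, m; same kind of tray, starts 0 to 30 mm out. It holds one row of thin grey terminal blocks, stepped in height (to 44 mm above the table). To be left as it is.
- terminal_lip (a point): Middle of the top edge of the terminal tray's lip; same lip and axes as the fuse tray.
- driver: Bystander: red-handled screwdriver, 200 mm, lying on the table ahead of the rack, to its +y side; origin under its middle.
- breaker: Bystander: white circuit breaker, 85 x 71 x 18 mm, lying flat on the table beside the rack on its -y side; origin at its underside.
- spool: Bystander: black spool, 64 mm across, 45 mm tall, standing on the table beside the rack on its +y side; origin at the centre of its underside.

How it is judged:
By the outcome, as a careful person would: the job done as asked, in the order asked, and still so for the second after the job is handed in, with the robot touching nothing.
It also fails if it takes over 46 s, if anything falls off the work surface, if the arm or the gripper's body presses on something with over 40 N, if the wrist force passes 120 N, or if a joint passes its speed limit or range.

## Working session

There is one attempt and no reset: what is moved stays moved. The work goes in short steps, Python scripts to look and compute and a tool call to move; the robot and the scene stay as the last step left them, time stands still between calls to the robot, and variables do not carry over. Pictures are saved under pics/ and viewed, at most 10 in all, crops included, and the job is handed in when it is done.

Besides the shell and the picture viewer there is one more tool, called after "Call:" by a JSON object that holds its "method" and its "body", one argument or row to a line. play_rows: Moves the arm, as the interface text tells. Its arguments: {"type":"object","properties":{"moves":{"type":"array","items":{"type":"array","items":{"type":"array","items":{"type":"number"}}}},"fingers":{"type":"number"}},"required":["moves"]}

```bash
mkdir -p pics
cat > h.py <<'E'
import numpy as np, cv2
from rig import bot
def ray(p,uv,z):
    R=np.array(p["R"]);t=np.array(p["t"]);c=-R.T@t
    d=R.T@np.array([(uv[0]-p["cx"])/p["fx"],(uv[1]-p["cy"])/p["fy"],1])
    return c+d*(z-c[2])/d[2]
E
python3 - <<'E'
from h import *
ims=[]
for n in("scene","top"):
    p=bot.capture(n); cv2.imwrite(f"pics/{n}0.png",p["image"])
    for q,z in(("rack",0),("fuse_lip",.048),("gland_lip",.048),("terminal_lip",.048),("driver",0.01),("breaker",0),("spool",0)):
        r=bot.pinpoint(p,q)
        for k in r[:2]: print(n,q,np.round(k["centre"]),round(k["confidence"],2),np.round(ray(p,k["centre"],z),4))
s=bot.read_state();print(s["time_s"],s["position"],np.round(s["tcp_rot"],3),s["opening"])
E
```

```text
scene fuse_lip [261. 298.] 0.97 [ 0.5896 -0.153   0.048 ]
scene gland_lip [309. 210.] 0.85 [0.4875 0.0854 0.048 ]
scene terminal_lip [302. 258.] 0.56 [ 0.5752 -0.031   0.048 ]
scene driver [311. 187.] 0.74 [0.4029 0.1866 0.01  ]
scene breaker [219. 364.] 0.81 [ 0.6059 -0.2718  0.    ]
scene spool [369. 210.] 0.61 [0.5472 0.2131 0.    ]
top rack [328. 241.] 0.71 [ 0.5853 -0.0252  0.    ]
top fuse_lip [389. 228.] 0.79 [ 0.5867 -0.1496  0.048 ]
top gland_lip [281. 288.] 0.89 [0.4937 0.0808 0.048 ]
top terminal_lip [330. 240.] 0.55 [ 0.5776 -0.0269  0.048 ]
top driver [236. 347.] 0.82 [0.3934 0.1871 0.01  ]
top driver [280. 291.] 0.68 [0.4924 0.0866 0.01  ]
top breaker [443. 220.] 0.68 [ 0.5981 -0.2758  0.    ]
top spool [222. 274.] 0.95 [0.5465 0.2039 0.    ]
top spool [278. 290.] 0.49 [0.4969 0.0905 0.    ]
0.8 [ 0.13998395 -0.60909486  0.23657335] [[ 0.975  0.224  0.   ]
 [ 0.224 -0.975 -0.   ]
 [ 0.     0.    -1.   ]] 0.9967554940655964
```

View pics/top0.png

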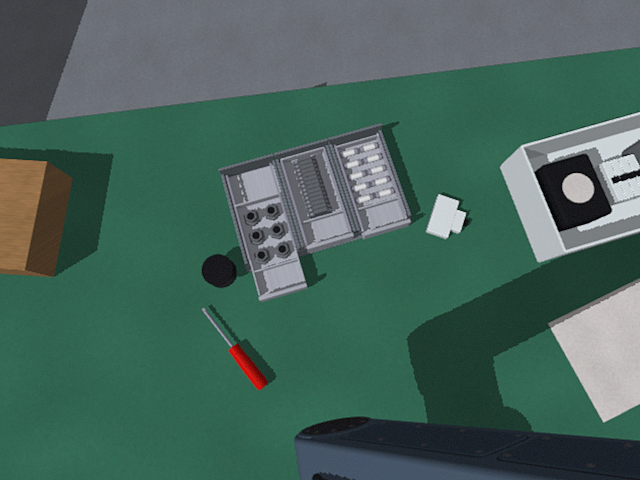

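View pics/scene0.png

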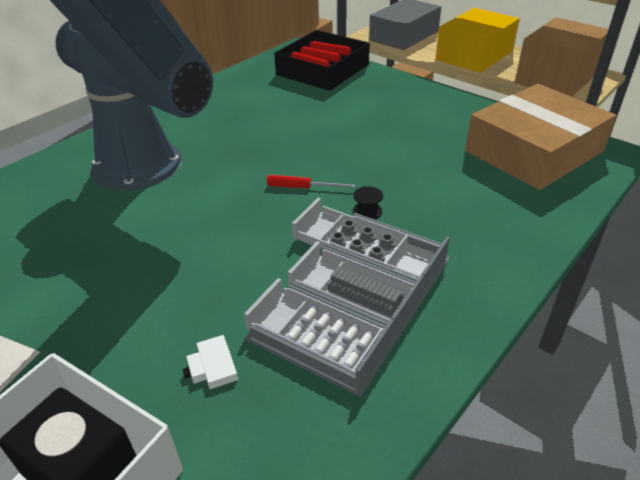

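The top view shows gland tray (+y bay, lip near (281,288)) well out. The terminal tray is in the middle and the fuse tray in the -y bay (lip near (389,228)). The screwdriver and spool stand close to the gland side. I'll zoom in to get the rack yaw and the lip edges.

Run:
```python
from h import *
p=bot.capture("top")
np.save("top.npy",{k:p[k] for k in("fx","fy","cx","cy","R","t")},allow_pickle=True)
c=p["image"][110:310,200:430]
cv2.imwrite("pics/c.png",cv2.resize(c,(690,600),interpolation=cv2.INTER_CUBIC))
m={}
for q in("rack","fuse_lip","gland_lip","terminal_lip"):
    r=bot.silhouettes(p,q)
    if r: 
        a=r[0]["pixels"].astype(np.uint8); b=cv2.minAreaRect(cv2.findNonZero(a)); bx=cv2.boxPoints(b)
        print(q,r[0]["confidence"],a.sum()); print([np.round(ray(p,u,.035)[:2],3) for u in bx], np.round(bx))
```

```text
rack 0.78 312
[array([0.556, 0.196]), array([0.669, 0.167]), array([ 0.587, -0.097]), array([ 0.478, -0.062])] [[222. 266.]
 [231. 211.]
 [363. 232.]
 [354. 287.]]
fuse_lip 0.82 4218
[array([ 0.783, -0.068]), array([ 0.803, -0.172]), array([ 0.59 , -0.199]), array([ 0.573, -0.099])] [[335. 146.]
 [382. 131.]
 [411. 224.]
 [365. 239.]]
gland_lip 0.89 4517
[array([0.681, 0.163]), array([0.698, 0.063]), array([0.488, 0.029]), array([0.473, 0.125])] [[232. 205.]
 [279. 191.]
 [308. 288.]
 [261. 302.]]
terminal_lip 0.8 4377
[array([0.769, 0.059]), array([ 0.789, -0.044]), array([ 0.576, -0.077]), array([0.558, 0.021])] [[277. 160.]
 [324. 145.]
 [354. 239.]
 [307. 254.]]
```

View pics/c.png

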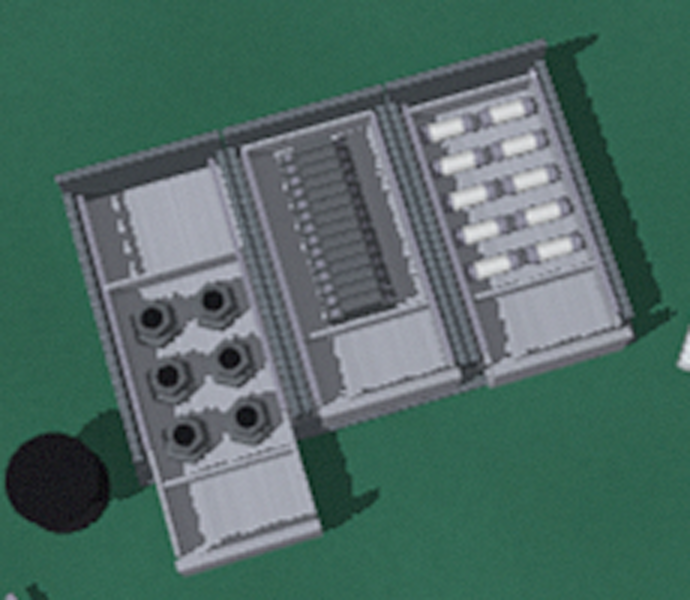

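The crop confirms the layout: rack back-wall top corners are at full-image (219,169) and (381,124). The gland lip is at about (260,299) to (306,286), and the terminal and fuse trays are nearly home.

```bash
cat >> h.py <<'E'
def delta(P,yaw=None):
    s=bot.read_state();R=np.array(s["tcp_rot"]);
    print("t",round(s["time_s"],2),"pos",np.round(s["position"],4),"yaw",round(np.degrees(np.arctan2(R[1,0],R[0,0])),2),"F",np.round(s["force"],1),"open",round(s["opening"],2))
    if P is not None: print("tool mm",np.round(R.T@(np.array(P)-s["position"])*1000,1))
    if yaw is not None: print("turn z rad",round(np.arctan2(R[1,0],R[0,0])-np.radians(yaw),4))
E
python3 - <<'E'
from h import *
p=np.load("top.npy",allow_pickle=True).item()
f=lambda u,v,z:ray(p,(200+u/3,110+v/3),z)[:2]
for a,b,z in(((58,178),(543,42),.056),((180,570),(320,530),.048),((325,425),(465,380),.048),((488,383),(630,343),.048),((70,195),(140,470),.035),((545,65),(625,320),.035)):
    A,B=f(*a,z),f(*b,z);d=B-A
    print(np.round(A,4),np.round(B,4),round(np.linalg.norm(d),4),np.round(np.degrees(np.arctan2(d[1],d[0])),2))
delta([.45,-.35,.2],9.8)
E
```

```text
[0.7552 0.1797] [ 0.8105 -0.1692] 0.3533 -81.0
[0.4762 0.1253] [0.4901 0.0309] 0.0954 -81.64
[0.5595 0.0186] [ 0.5776 -0.079 ] 0.0993 -79.51
[ 0.5735 -0.0941] [ 0.5881 -0.1937] 0.1007 -81.64
[0.7498 0.1761] [0.5479 0.1465] 0.2041 -171.67
[ 0.8023 -0.172 ] [ 0.6075 -0.1961] 0.1963 -172.95
t 1.05 pos [ 0.14   -0.6091  0.2366] yaw 12.94 F [ 0.6 -0.3 -0.7] open 1.0
tool mm [ 360.2 -183.1   36.6]
turn z rad 0.0548
```

Call:
{"method": "play_rows", "body": {
  "moves": [
    [[40, 20, 0, 0, 0, 0], [45, -15, 0, 0, 0, 0], [45, -20, 0, 0, 0, 0.02], [45, -25, 0, 0, 0, 0.02], [40, -30, 0, 0, 0, 0.02]]
  ],
  "fingers": -1
}}

```text
time_s: 1.55
position: [0.3366, -0.4951, 0.2366]
tcp_rot: [[0.986, 0.164, 0.001], [0.164, -0.986, -0.001], [0.001, 0.001, -1.0]]
force: [0.3, -0.2, 0.0]
opening: 0.634
grasp_force: 0.0
```

Call:
{"method": "play_rows", "body": {
  "moves": [
    [[40, -25, 0, 0, 0, 0.013], [30, -40, 0, 0, 0, 0], [20, -45, 0, 0, 0, 0], [10, -48, 0, 0, 0, 0], [0, -49, 0, 0, 0, 0]]
  ]
}}

```text
time_s: 2.05
position: [0.4029, -0.2739, 0.2367]
tcp_rot: [[0.988, 0.153, 0.001], [0.153, -0.988, -0.001], [0.001, 0.001, -1.0]]
force: [-0.2, 0.1, 0.1]
opening: 0.177
grasp_force: 0.0
```

Call:
{"method": "play_rows", "body": {
  "moves": [
    [[0, -49, 0, 0, 0, 0], [0, -49, 0, 0, 0, 0], [0, -49, 0, 0, 0, 0], [0, -49, 0, 0, 0, 0], [0, -49, 0, 0, 0, 0]]
  ]
}}

```text
time_s: 2.55
position: [0.3641, -0.0318, 0.2369]
tcp_rot: [[0.989, 0.151, 0.001], [0.151, -0.989, -0.0], [0.001, 0.0, -1.0]]
force: [0.8, -0.9, -0.2]
opening: 0.005
grasp_force: 0.0
```

Run:
```python
from h import *
delta([.45,.076,.15],8.7)
```

```text
t 2.55 pos [ 0.3641 -0.0318  0.2369] yaw 8.69 F [ 0.8 -0.9 -0.2] open 0.01
tool mm [101.1 -93.6  86.9]
turn z rad -0.0001
```

Call:
{"method": "play_rows", "body": {
  "moves": [
    [[34, -31, 20, 0, 0, 0], [34, -31, 30, 0, 0, 0], [33, -31, 37, 0, 0, 0], [0, 0, 0, 0, 0, 0], [0, 0, 0, 0, 0, 0]]
  ]
}}

```text
time_s: 3.05
position: [0.4431, 0.0661, 0.1567]
tcp_rot: [[0.988, 0.155, -0.003], [0.155, -0.988, 0.0], [-0.003, -0.001, -1.0]]
force: [0.0, -1.2, -0.1]
opening: 0.008
grasp_force: 0.0
```

Run:
```python
from h import *
for n in("wrist","scene"):
    p=bot.capture(n)
    cv2.imwrite(f"pics/{n}1.png",p["image"])
    for q in("gland_lip","terminal_lip","fuse_lip"):
        for k in bot.pinpoint(p,q)[:1]: print(n,q,np.round(k["centre"]),round(k["confidence"],2),np.round(ray(p,k["centre"],.048),4))
delta([.45,.076,.046],8.7)
```

```text
wrist gland_lip [309. 187.] 0.89 [0.4864 0.0804 0.048 ]
wrist terminal_lip [497.  74.] 0.66 [ 0.5763 -0.0287  0.048 ]
wrist fuse_lip [160.  73.] 0.16 [0.5433 0.1862 0.048 ]
scene gland_lip [311. 208.] 0.69 [0.4886 0.0919 0.048 ]
scene terminal_lip [303. 258.] 0.88 [ 0.576  -0.0314  0.048 ]
scene fuse_lip [262. 296.] 0.71 [ 0.5864 -0.1474  0.048 ]
t 3.45 pos [0.4436 0.0647 0.1586] yaw 8.67 F [ 0.   1.1 -0.1] open 0.01
tool mm [  7.8 -10.3 112.6]
turn z rad -0.0006
```

View pics/wrist1.png

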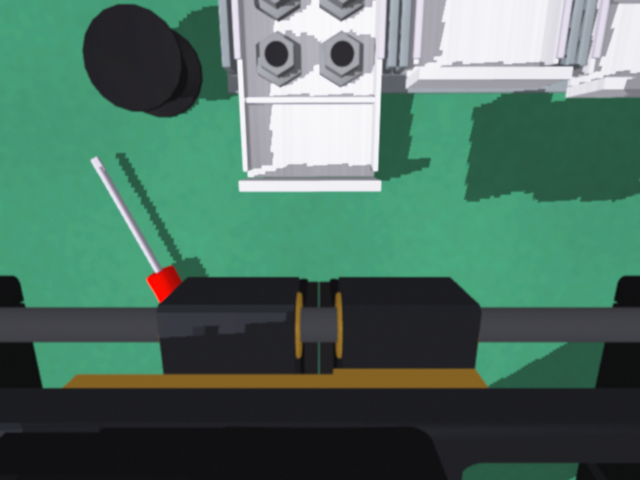

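The wrist view shows the gland lip centred at (310,186), square to the closed fingers. The screwdriver lies off to the left, and the table below the fingers is clear. I'll go down in front of the lip.

Call:
{"method": "play_rows", "body": {
  "moves": [
    [[0, -5, 30, 0, 0, 0], [0, -4, 35, 0, 0, 0], [0, 0, 30, 0, 0, 0], [0, 0, 20, 0, 0, 0], [0, 0, 0, 0, 0, 0]]
  ]
}}

```text
time_s: 3.95
position: [0.4408, 0.074, 0.0411]
tcp_rot: [[0.988, 0.151, -0.004], [0.151, -0.988, 0.0], [-0.004, -0.001, -1.0]]
force: [-0.0, 0.0, -0.1]
opening: 0.006
grasp_force: 0.0
```

Call:
{"method": "play_rows", "body": {
  "moves": [
    [[10, 0, 0, 0, 0, 0], [10, 0, 0, 0, 0, 0], [10, 0, 0, 0, 0, 0], [10, 0, 0, 0, 0, 0], [10, 0, 0, 0, 0, 0]]
  ]
}}

```text
time_s: 4.45
position: [0.4917, 0.0821, 0.0433]
tcp_rot: [[0.988, 0.153, -0.001], [0.153, -0.988, -0.0], [-0.001, -0.0, -1.0]]
force: [-3.4, -0.5, 2.1]
opening: 0.005
grasp_force: 1.4
```

Call:
{"method": "play_rows", "body": {
  "moves": [
    [[10, 0, 0, 0, 0, 0], [8, 0, 0, 0, 0, 0], [8, 0, 0, 0, 0, 0], [6, 0, 0, 0, 0, 0], [0, 0, 0, 0, 0, 0]]
  ]
}}

```text
time_s: 4.95
position: [0.525, 0.0869, 0.0427]
tcp_rot: [[0.988, 0.152, 0.003], [0.152, -0.988, -0.0], [0.003, 0.0, -1.0]]
force: [-0.5, -1.4, 0.2]
opening: 0.004
grasp_force: 0.0
```

Call:
{"method": "play_rows", "body": {
  "moves": [
    [[5, 0, 0, 0, 0, 0], [4, 0, 0, 0, 0, 0], [3, 0, 0, 0, 0, 0], [0, 0, 0, 0, 0, 0], [0, 0, 0, 0, 0, 0]]
  ]
}}

```text
time_s: 5.45
position: [0.5356, 0.0886, 0.0427]
tcp_rot: [[0.988, 0.152, 0.001], [0.152, -0.988, -0.0], [0.001, 0.0, -1.0]]
force: [-0.1, -0.3, 0.3]
opening: 0.003
grasp_force: 0.2
```

Call:
{"method": "play_rows", "body": {
  "moves": [
    [[3, 0, 0, 0, 0, 0], [3, 0, 0, 0, 0, 0], [2, 0, 0, 0, 0, 0], [0, 0, 0, 0, 0, 0]]
  ]
}}

```text
time_s: 5.85
position: [0.5435, 0.0899, 0.0427]
tcp_rot: [[0.988, 0.152, 0.001], [0.152, -0.988, 0.0], [0.001, 0.0, -1.0]]
force: [-1.4, -0.6, -0.6]
opening: 0.006
grasp_force: 0.5
```

Call:
{"method": "play_rows", "body": {
  "moves": [
    [[3, 0, 0, 0, 0, 0], [3, 0, 0, 0, 0, 0], [2, 0, 0, 0, 0, 0]]
  ]
}}

```text
time_s: 6.15
position: [0.5458, 0.0906, 0.0423]
tcp_rot: [[0.988, 0.153, -0.012], [0.153, -0.988, -0.001], [-0.012, -0.001, -1.0]]
force: [-11.9, -4.8, 7.6]
opening: 0.005
grasp_force: 5.9
```

Call:
{"method": "play_rows", "body": {
  "moves": [
    [[3, 0, 0, 0, 0, 0], [2, 0, 0, 0, 0, 0], [0, 0, 0, 0, 0, 0]]
  ]
}}

```text
time_s: 6.45
position: [0.5458, 0.0909, 0.0419]
tcp_rot: [[0.988, 0.154, -0.022], [0.154, -0.988, -0.002], [-0.022, -0.002, -1.0]]
force: [-16.3, -5.7, 9.9]
opening: 0.002
grasp_force: 8.4
```

Run:
```python
from h import *
delta(None)
p=bot.capture("top"); cv2.imwrite("pics/c2.png",cv2.resize(p["image"][110:310,200:430],(690,600),interpolation=cv2.INTER_CUBIC))
```

```text
t 6.45 pos [0.5458 0.0909 0.0419] yaw 8.86 F [-16.3  -5.7   9.9] open 0.0
```

View pics/c2.png

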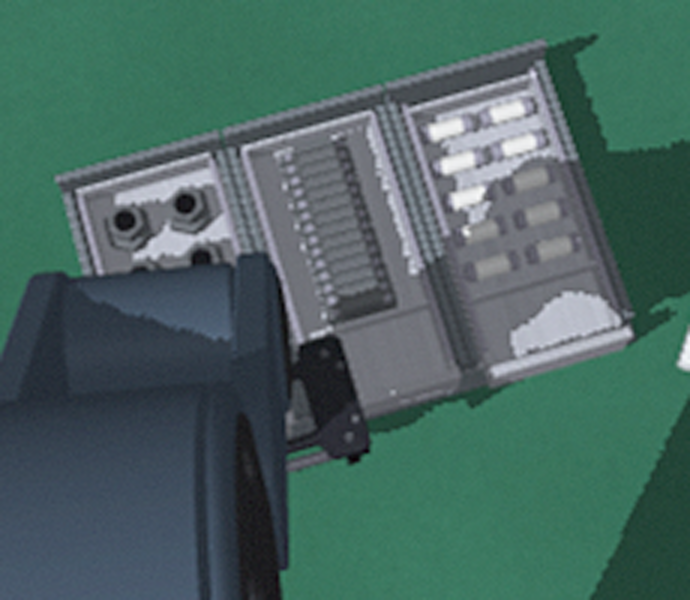

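The force rose to about 17 N with no further travel, and the crop shows the gland tray against the back, so it is home. I'll back off, lift and go over the fuse tray's finger space.

Call:
{"method": "play_rows", "body": {
  "moves": [
    [[-15, 0, 0, 0, 0, 0], [-20, 0, 0, 0, 0, 0], [0, 0, -40, 0, 0, 0], [0, 0, -45, 0, 0, 0], [0, 0, -25, 0, 0, 0]]
  ]
}}

```text
time_s: 7.0
position: [0.5239, 0.0865, 0.1559]
tcp_rot: [[0.988, 0.152, 0.007], [0.152, -0.988, 0.0], [0.007, 0.001, -1.0]]
force: [0.8, 0.2, 1.3]
opening: 0.007
grasp_force: 0.0
```

Call:
{"method": "play_rows", "body": {
  "moves": [
    [[10, 45, 0, 0, 0, 0], [10, 45, 0, 0, 0, 0], [10, 45, 0, 0, 0, 0], [10, 45, 0, 0, 0, 0], [10, 45, 0, 0, 0, 0]]
  ]
}}

```text
time_s: 7.5
position: [0.6067, -0.1305, 0.1533]
tcp_rot: [[0.988, 0.152, 0.003], [0.152, -0.988, -0.001], [0.003, 0.001, -1.0]]
force: [0.7, 1.2, -0.7]
opening: 0.002
grasp_force: 0.0
```

Call:
{"method": "play_rows", "body": {
  "moves": [
    [[0, 10, 0, 0, 0, 0], [-20, 0, 0, 0, 0, 0], [-20, 0, 0, 0, 0, 0], [0, 0, 0, 0, 0, 0], [0, 0, 0, 0, 0, 0]]
  ]
}}

```text
time_s: 8.0
position: [0.5677, -0.1442, 0.1531]
tcp_rot: [[0.988, 0.152, 0.002], [0.152, -0.988, -0.0], [0.002, 0.001, -1.0]]
force: [0.7, -0.0, 0.2]
opening: 0.006
grasp_force: 0.0
```

Run:
```python
from h import *
for n in("wrist","top"):
    p=bot.capture(n)
    cv2.imwrite(f"pics/{n}2.png",p["image"])
    for q in("gland_lip","terminal_lip","fuse_lip"):
        for k in bot.pinpoint(p,q)[:1]: print(n,q,np.round(k["centre"]),round(k["confidence"],2),np.round(ray(p,k["centre"],.048),4))
delta([.617,-.144,.038],8.7)
```

```text
wrist terminal_lip [158. 216.] 0.55 [ 0.5762 -0.0291  0.048 ]
wrist fuse_lip [328. 223.] 0.89 [ 0.5891 -0.1475  0.048 ]
top terminal_lip [328. 242.] 0.74 [ 0.5747 -0.0238  0.048 ]
t 8.4 pos [ 0.5672 -0.1441  0.1526] yaw 8.78 F [0.6 0.1 0.5] open 0.0
tool mm [ 49.2   7.5 114.6]
turn z rad 0.0015
```

View pics/wrist2.png

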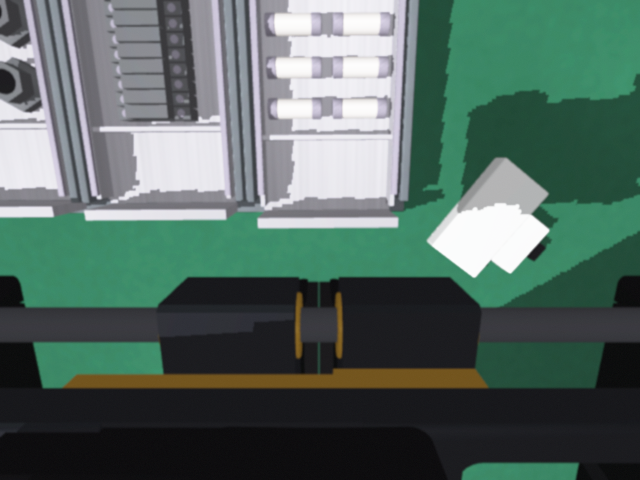

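The wrist view shows the fuse lip at (328,222) with an empty finger space behind it up to the cross wall at row 137. The gland lip at the left edge stands furthest back.

Call:
{"method": "play_rows", "body": {
  "moves": [
    [[25, 4, 0, 0, 0, 0], [23, 3, 20, 0, 0, 0], [0, 0, 30, 0, 0, 0], [0, 0, 20, 0, 0, 0], [0, 0, 0, 0, 0, 0]]
  ]
}}

```text
time_s: 8.9
position: [0.6132, -0.1428, 0.0794]
tcp_rot: [[0.988, 0.152, -0.006], [0.152, -0.988, 0.003], [-0.006, -0.004, -1.0]]
force: [-1.1, 1.3, -0.1]
opening: 0.003
grasp_force: 0.0
```

Call:
{"method": "play_rows", "body": {
  "moves": [
    [[0, 0, 20, 0, 0, 0], [0, 0, 15, 0, 0, 0], [0, 0, 9, 0, 0, 0], [0, 0, 0, 0, 0, 0], [0, 0, 0, 0, 0, 0]]
  ]
}}

```text
time_s: 9.4
position: [0.6156, -0.144, 0.039]
tcp_rot: [[0.988, 0.152, 0.001], [0.152, -0.988, -0.0], [0.0, 0.0, -1.0]]
force: [-0.0, 1.0, 0.2]
opening: 0.004
grasp_force: 0.0
```

Call:
{"method": "play_rows", "body": {
  "moves": [
    [[-6, 0, 0, 0, 0, 0], [-8, 0, 0, 0, 0, 0], [-10, 0, 0, 0, 0, 0], [-10, 0, 0, 0, 0, 0], [-10, 0, 0, 0, 0, 0]]
  ]
}}

```text
time_s: 9.9
position: [0.5718, -0.1511, 0.0394]
tcp_rot: [[0.988, 0.152, 0.002], [0.152, -0.988, -0.001], [0.002, 0.001, -1.0]]
force: [3.4, 0.2, 1.8]
opening: 0.005
grasp_force: 1.4
```

Call:
{"method": "play_rows", "body": {
  "moves": [
    [[-10, 0, 0, 0, 0, 0], [-10, 0, 0, 0, 0, 0], [-10, 0, 0, 0, 0, 0], [-10, 0, 0, 0, 0, 0], [-10, 0, 0, 0, 0, 0]]
  ]
}}

```text
time_s: 10.4
position: [0.5218, -0.1586, 0.0387]
tcp_rot: [[0.988, 0.152, 0.0], [0.152, -0.988, -0.0], [0.0, 0.0, -1.0]]
force: [2.8, -0.5, 0.1]
opening: 0.006
grasp_force: 1.4
```

Call:
{"method": "play_rows", "body": {
  "moves": [
    [[-8, 0, 0, 0, 0, 0], [-6, 0, 0, 0, 0, 0], [-5, 0, 0, 0, 0, 0], [-2, 0, 0, 0, 0, 0], [0, 0, 0, 0, 0, 0]]
  ]
}}

```text
time_s: 10.9
position: [0.5005, -0.1608, 0.0384]
tcp_rot: [[0.988, 0.152, -0.002], [0.152, -0.988, 0.001], [-0.002, -0.002, -1.0]]
force: [0.8, -0.0, 0.1]
opening: 0.007
grasp_force: 0.2
```

Call:
{"method": "play_rows", "body": {
  "moves": [
    [[-3, 0, 0, 0, 0, 0], [-3, 0, 0, 0, 0, 0], [-2, 0, 0, 0, 0, 0], [0, 0, 0, 0, 0, 0]]
  ]
}}

```text
time_s: 11.3
position: [0.4938, -0.162, 0.0385]
tcp_rot: [[0.988, 0.152, 0.0], [0.152, -0.988, 0.001], [0.001, -0.001, -1.0]]
force: [3.5, 3.1, -2.3]
opening: 0.007
grasp_force: 2.0
```

Call:
{"method": "play_rows", "body": {
  "moves": [
    [[-3, 0, 0, 0, 0, 0], [-3, 0, 0, 0, 0, 0], [-2, 0, 0, 0, 0, 0], [0, 0, 0, 0, 0, 0]]
  ]
}}

```text
time_s: 11.7
position: [0.4937, -0.1631, 0.039]
tcp_rot: [[0.989, 0.147, 0.016], [0.147, -0.989, -0.002], [0.016, 0.004, -1.0]]
force: [21.7, 15.6, -8.5]
opening: 0.006
grasp_force: 12.2
```

Call:
{"method": "play_rows", "body": {
  "moves": [
    [[-3, 0, 0, 0, 0, 0], [-3, 0, 0, 0, 0, 0], [0, 0, 0, 0, 0, 0]]
  ]
}}

```text
time_s: 12.0
position: [0.4935, -0.1639, 0.0394]
tcp_rot: [[0.989, 0.143, 0.028], [0.143, -0.99, -0.004], [0.027, 0.008, -1.0]]
force: [37.8, 27.0, -14.7]
opening: 0.003
grasp_force: 20.4
```

It hits a hard stop close to the expected travel. I'll back off toward the middle of the finger space, lift out and check.

Call:
{"method": "play_rows", "body": {
  "moves": [
    [[8, 0, 0, 0, 0, 0], [8, 0, 0, 0, 0, 0], [10, 0, 0, 0, 0, 0], [0, 0, 0, 0, 0, 0]]
  ]
}}

```text
time_s: 12.4
position: [0.5062, -0.161, 0.0387]
tcp_rot: [[0.988, 0.153, 0.0], [0.153, -0.988, -0.0], [0.0, 0.001, -1.0]]
force: [0.1, -0.1, -0.2]
opening: 0.004
grasp_force: 0.0
```

Call:
{"method": "play_rows", "body": {
  "moves": [
    [[0, 0, -20, 0, 0, 0], [0, 0, -30, 0, 0, 0], [0, 0, -35, 0, 0, 0], [0, 0, -40, 0, 0, 0], [0, 0, -20, 0, 0, 0]]
  ]
}}

```text
time_s: 12.9
position: [0.5055, -0.1617, 0.1865]
tcp_rot: [[0.988, 0.151, 0.002], [0.151, -0.988, -0.002], [0.002, 0.002, -1.0]]
force: [0.6, -0.5, -0.4]
opening: 0.011
grasp_force: 0.0
```

Call:
{"method": "play_rows", "body": {
  "moves": [
    [[-10, 40, -30, 0, 0, 0], [-15, 45, 0, 0, 0, 0], [-15, 45, 0, 0, 0, 0], [-15, 45, 0, 0, 0, 0], [0, 40, 0, 0, 0, 0]]
  ]
}}

```text
time_s: 13.4
position: [0.4808, -0.3829, 0.2128]
tcp_rot: [[0.989, 0.149, -0.003], [0.149, -0.989, 0.002], [-0.003, -0.002, -1.0]]
force: [0.5, 0.5, -0.5]
opening: 0.007
grasp_force: 0.0
```

Run:
```python
from h import *
delta(None)
e=np.array([np.cos(np.radians(8.7)),np.sin(np.radians(8.7))])
for n in("top","scene"):
    p=bot.capture(n)
    if n=="top": cv2.imwrite("pics/c3.png",cv2.resize(p["image"][110:310,200:430],(690,600),interpolation=cv2.INTER_CUBIC))
    for q in("gland_lip","terminal_lip","fuse_lip","driver","breaker","spool"):
        for k in bot.pinpoint(p,q)[:1]:
            X=ray(p,k["centre"],.048 if "lip" in q else .01 if q=="driver" else 0);print(n,q,np.round(k["centre"]),round(k["confidence"],2),np.round(X,4),"s",round(e@X[:2],4))
```

```text
t 13.4 pos [ 0.4808 -0.3829  0.2128] yaw 8.59 F [ 0.5  0.5 -0.5] open 0.01
top gland_lip [271. 253.] 0.85 [0.5673 0.0926 0.048 ] s 0.5748
top terminal_lip [331. 241.] 0.97 [ 0.5744 -0.0303  0.048 ] s 0.5632
top driver [234. 348.] 0.56 [0.3906 0.1908 0.01  ] s 0.4149
top breaker [439. 219.] 0.67 [ 0.6014 -0.2675  0.    ] s 0.5541
top spool [221. 273.] 0.61 [0.5474 0.2061 0.    ] s 0.5723
scene gland_lip [342. 218.] 0.64 [0.5571 0.1062 0.048 ] s 0.5667
scene terminal_lip [302. 256.] 0.88 [ 0.5711 -0.029   0.048 ] s 0.5602
scene fuse_lip [302. 256.] 0.67 [ 0.5715 -0.0294  0.048 ] s 0.5605
scene driver [311. 186.] 0.69 [0.4003 0.191  0.01  ] s 0.4245
scene breaker [218. 366.] 0.62 [ 0.608  -0.2743  0.    ] s 0.5595
scene spool [367. 213.] 0.85 [0.5503 0.2028 0.    ] s 0.5747
```

View pics/c3.png

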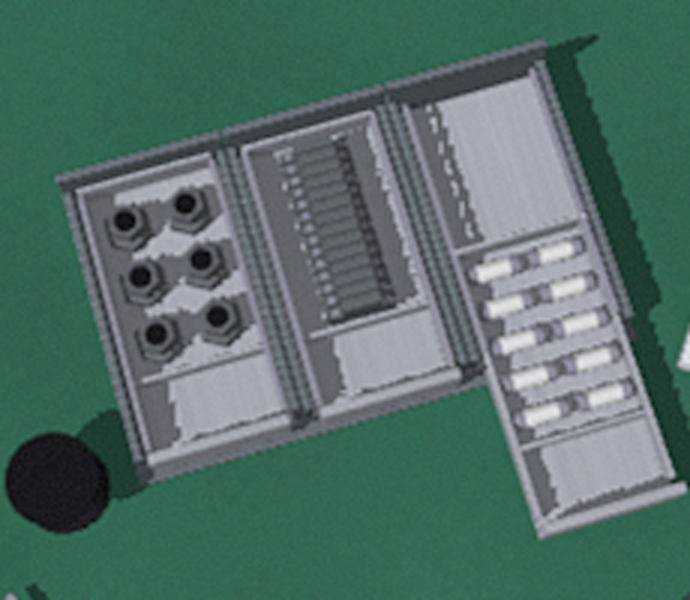

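Run:
```python
from h import *
p=np.load("top.npy",allow_pickle=True).item()
e=np.array([np.cos(np.radians(8.7)),np.sin(np.radians(8.7))])
for n,a,b in(("fuse0",(488,383),(630,343)),("fuse1",(542,535),(685,490)),("gland0",(180,570),(320,530)),("gland1",(148,463),(290,425)),("term",(325,425),(465,380))):
    print(n,np.round([e@ray(p,(200+u/3,110+v/3),.048)[:2] for u,v in(a,b)],4))
```

```text
fuse0 [0.5526 0.552 ]
fuse1 [0.4448 0.4466]
gland0 [0.4896 0.4891]
gland1 [0.5643 0.5625]
term [0.5559 0.559 ]
```

```bash
python3 -c "
from rig import bot
print(bot.hand_in())"
```

```text
the job is handed in; nothing more can be done
None
```

I pushed the gland tray fully home, then drew the fuse tray out to its hard stop (about 118 mm by camera) and released it. The camera showed no change to the terminal tray or the other items, and the job was handed in at about 13.5 s.

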